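Find the empty compartment and push its lid open

ROBOT

A 6-joint arm with a two-finger parallel gripper is mounted at the origin on the work surface; the furniture and walls round the work are solid. World frame = base frame: x ahead of the robot, y to its left, z up, the work surface at z = 0. Lengths are in m, angles in rad, forces in N, time in s.
With the tool pointing down it reaches from about 0.35 to 0.775 m from the base axis. Payload 5.5 kg.
Tool frame: the origin (TCP) lies at the very end of the fingers, on their centre line; the grasp point (between the pads) lies env.hold_point_z behind it (env.hold_point_z is the distance from the TCP to the grasp point, in m); z points along the fingers, y is the line along which they close (so a half turn about z gives the same grasp; the last joint's range is limited). The gripper opens to 85 mm and grips with 20 to 120 N. Pads are 22 mm wide; open, the fingers measure 114 mm over their backs; the gripper's body (76 mm by 85 mm) begins 54 mm behind the grasp point. The pads swing forward as they close: fully open they stand 13 mm farther back than shut.
Start: joints at [1.025, 0.313, 0.046, 1.304, 0, 1.431], TCP at [0.227, 0.528, 0.231] pointing down, gripper open.
Joint ranges: [-2.76, 2.76], [-0.86, 1.69], [-1.03, 1.26], [-2.2, 2.34], [-1.47, 1.5], [-3.14, 3.14]. Speed limits (rad/s): [2.57, 2.57, 3.14, 3.14, 3.14, 3.14].

INTERFACE

Orientations are given as a unit quaternion [w, x, y, z].
In Python, from workcell import env gives the robot as it stands.
- The arm moves only by the tool carry_out, never from a script. Its argument "steps" is a list of rows, each a list of 3 entries, a list of its own where there are three numbers: the turn, a rotation vector about the tool's x, y, z in degrees, then the shift along the tool's x, y, z in cm, then the closure in counts, from 0 (fully open) to 255 (shut). A call has exactly 8 rows; each row is the pose to reach, as a shift and turn from the pose commanded when the call began, along the tool's axes at that moment; what a row does not reach only later rows make up. A row lasts 1/8 s, in which the tool goes at most 62.5 mm and 10.7 degrees, less where a joint would pass 70% of its speed; a pose out of reach is approached as far as the arm can. A call with a gripper value outside its range is refused whole. The fingers move at their own pace and stop on an object; "force" is the grip in N (left out, the last holds). Time passes only in rows, so rows that repeat a pose let the fingers close, or fill a call up. It gives the time, the measured TCP pose, the force, the opening and the grip force at its end, in the units of the state.
- env.get_state(): the state, without advancing time (a new reading comes with each control period).
- env.read_camera(name): name is "scene" or "side" or "wrist"; returns (picture, depth): 400x640x3 uint8, red, green, blue; 400x640 float32, m along the optical axis (not along the pixel's ray), 0 where there is no reading.
- env.get_calibration(name): a dict with "fx", "fy", "cx", "cy" (pixels), "D" ([k1, k2, p1, p2, k3] as OpenCV has them; the pictures are not rectified), "origin" and "orientation" of the camera in the world. Camera axes: x right, y up, looking along -z (the intrinsics and any distortion apply to the point x, -y, -z); pixel columns grow to the right and rows downward; lengths in m; the calibration is good to about 2 mm. A picture is of the moment at which its call begins: read the wrist's pose just before it. get_calibration takes no time and is no camera call; for the wrist camera it gives the pose at the moment of the call.
- env.hand_in(): hands the job in; it is judged then, once.
The state is a dict: "clock": time; "joint_pos": joint angles; "qvel": joint speeds; "tau": joint torques, N m; "tcp_pos": TCP position; "orientation": TCP orientation; "wrist_force": force on the tool from outside, world axes, zero at the start; "ft_torque": the same for the moment, N m; "finger_gap": finger opening in m; "grip_force": force on a finger pad.
Only numpy, scipy, OpenCV 4.12 (cv2) and the standard library are available. Lean on these libraries where they do the work, as an engineer would, in place of code of your own. Each camera call takes 0.05 s, during which the arm holds its last target. There are 200 camera calls.

TASK

Three of the four compartments in the plywood case are packed full, so their lids sit firm; press gently on the near end of the identical lids, one after another, until you find the one that rocks, then push its near end down so that it stands open at 45 degrees or more, and leave it so. Use the closed fingertips only, from above and on the near half of the lid: do not take hold of or pull up its raised far edge, never press hard (keep well under 60 N), and leave the other things on the bench and on the case's ledge where they are.

Things in the scene. Friction and masses are not known exactly. Their poses are not given: they have to be found in the camera images.
- case: Plywood case screwed to the bench, 244 (x) x 270 (y) x 88 mm high: 2 x 2 compartments (106 x 90 mm inside, floor 6 mm up, contents unseen and different each run) under four identical lids, and a plain ledge 58 mm wide on the right (-y). Origin on the bench where the compartments meet; x away from the robot (yaw within 0.3), y left. Lid centres at x +-59, y +-51 mm.
- near_left (a joint): Tilt of the near left lid (near = robot side), rad: 0 level and closed; grows as its near edge goes down into the case and its far edge rises; stops at 1.2 and -0.08. Pivot along case y at case x -49 mm, 81.5 mm above the bench. If packed it gives under 2 mm, then is hard (under 0.04 rad); if empty 2 to 3 N near the near edge tips it and it stays as left (friction 0.08 N m).
- near_left_press (a point): Where to press the near left lid, a plywood board 100 (x) x 84 (y) x 9 mm, top 86 mm above the bench when closed. The point is on its top face, mid-width, 15 mm from the near edge and 45 mm to the near side of the pivot (60 mm of lid lie near, 40 beyond). Moves with the lid; x along the lid to the far edge, z out of the top.
- near_right (a joint): Tilt of the near right lid (near = robot side), rad: 0 level and closed; grows as its near edge goes down into the case and its far edge rises; stops at 1.2 and -0.08. Pivot along case y at case x -49 mm, 81.5 mm above the bench. If packed it gives under 2 mm, then is hard (under 0.04 rad); if empty 2 to 3 N near the near edge tips it and it stays as left (friction 0.08 N m).
- near_right_press (a point): Where to press the near right lid, a plywood board 100 (x) x 84 (y) x 9 mm, top 86 mm above the bench when closed. The point is on its top face, mid-width, 15 mm from the near edge and 45 mm to the near side of the pivot (60 mm of lid lie near, 40 beyond). Moves with the lid; x along the lid to the far edge, z out of the top.
- far_left (a joint): Tilt of the far left lid (near = robot side), rad: 0 level and closed; grows as its near edge goes down into the case and its far edge rises; stops at 1.2 and -0.08. Pivot along case y at case x +69 mm, 81.5 mm above the bench. If packed it gives under 2 mm, then is hard (under 0.04 rad); if empty 2 to 3 N near the near edge tips it and it stays as left (friction 0.08 N m).
- far_left_press (a point): Where to press the far left lid, a plywood board 100 (x) x 84 (y) x 9 mm, top 86 mm above the bench when closed. The point is on its top face, mid-width, 15 mm from the near edge and 45 mm to the near side of the pivot (60 mm of lid lie near, 40 beyond). Moves with the lid; x along the lid to the far edge, z out of the top.
- far_right (a joint): Tilt of the far right lid (near = robot side), rad: 0 level and closed; grows as its near edge goes down into the case and its far edge rises; stops at 1.2 and -0.08. Pivot along case y at case x +69 mm, 81.5 mm above the bench. If packed it gives under 2 mm, then is hard (under 0.04 rad); if empty 2 to 3 N near the near edge tips it and it stays as left (friction 0.08 N m).
- far_right_press (a point): Where to press the far right lid, a plywood board 100 (x) x 84 (y) x 9 mm, top 86 mm above the bench when closed. The point is on its top face, mid-width, 15 mm from the near edge and 45 mm to the near side of the pivot (60 mm of lid lie near, 40 beyond). Moves with the lid; x along the lid to the far edge, z out of the top.
- bolt: steel bolt with a nut, 17x44x20 mm, lying on the plain ledge along the case's right side (ledge 88 mm above the bench); a bystander, leave it alone. Origin under its middle
- screw_box: small cardboard box of screws, 51x70x56 mm, on the bench left of the case, nearer the robot; a bystander. Origin at the centre of its underside
- roll: roll of tan tape, 69 mm across, 48 mm tall, on the bench right of the case; a bystander. Origin at the centre of its underside
- tin: round parts tin with a green lid, 78 mm across, 28 mm tall, on the bench left of the case; a bystander. Origin at the centre of its underside

How it is judged:
By the outcome, as a careful person would: the job done as asked, in the order asked, and still so for the second after the job is handed in, with the robot touching nothing.
It also fails if it takes over 51 s, if anything falls off the work surface, if the arm or the gripper's body presses on something with over 40 N, if the wrist force passes 120 N, or if a joint passes its speed limit or range.

## Working session

There is one attempt and no reset: what is moved stays moved. The work goes in short steps, Python scripts to look and compute and a tool call to move; the robot and the scene stay as the last step left them, time stands still between calls to the robot, and variables do not carry over. Pictures are saved under pics/ and viewed, at most 10 in all, crops included, and the job is handed in when it is done.

Besides the shell and the picture viewer there is one more tool, called as name(argument=value, ...) on one line, values as JSON. carry_out: Moves the arm, as the interface text tells. Its arguments: {"type":"object","properties":{"steps":{"type":"array","items":{"type":"array"}},"force":{"type":"number"}},"required":["steps"]}

```bash
mkdir -p pics
cat > h.py <<'E'
import numpy as np, cv2
from scipy.spatial.transform import Rotation as R
from workcell import env
def q2R(q): return R.from_quat([q[1],q[2],q[3],q[0]]).as_matrix()
def world(c,px,z=None,depth=None):
    px=np.array(px,float).reshape(-1,1,2)
    K=np.array([[c['fx'],0,c['cx']],[0,c['fy'],c['cy']],[0,0,1]])
    u=cv2.undistortPoints(px,K,np.array(c['D'],float))[:,0]
    d=np.c_[u[:,0],-u[:,1],-np.ones(len(u))]@q2R(c['orientation']).T
    o=np.array(c['origin'])
    t=(z-o[2])/d[:,2] if depth is None else np.array(depth)
    return o+d*t[:,None]
E
python3 - <<'E'
from h import *
s=env.get_state();print(s['clock'],s['tcp_pos'],s['orientation'],s['wrist_force'],env.hold_point_z)
for n in('scene','side'):
    p,d=env.read_camera(n);cv2.imwrite(f'pics/{n}.png',p[...,::-1]);np.save(n+'_d',d)
    c=env.get_calibration(n);print(n,c)
E
```

```text
0.0 [0.22672997 0.52785211 0.23040324] [-3.05214615e-04  2.01517477e-01  9.79484489e-01 -8.65194308e-04] [-0.04152835 -0.8034752  -0.45743021] 0.0187
scene {'fx': 424.2682466614585, 'fy': 424.2682466614585, 'cx': 317.31284340244747, 'cy': 192.01385149511162, 'D': array([-0.01295277,  0.        ,  0.        ,  0.        ,  0.        ]), 'origin': array([ 0.07146106, -0.53537617,  0.53880095]), 'orientation': array([ 0.81001172,  0.45237341, -0.18206622, -0.32571644])}
side {'fx': 479.91734753621046, 'fy': 479.91734753621046, 'cx': 311.75125690565136, 'cy': 205.97519441375977, 'D': array([-0.10480682,  0.        ,  0.        ,  0.        ,  0.        ]), 'origin': array([0.52939966, 0.74435697, 0.79450125]), 'orientation': array([-0.01700864, -0.00946365,  0.40272416,  0.91511442])}
```

View pics/scene.png

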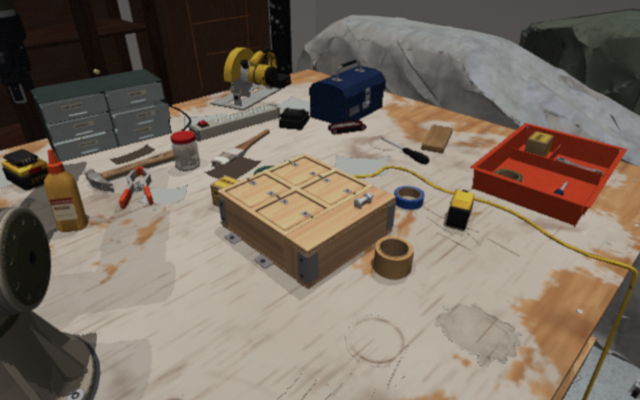

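View pics/side.png

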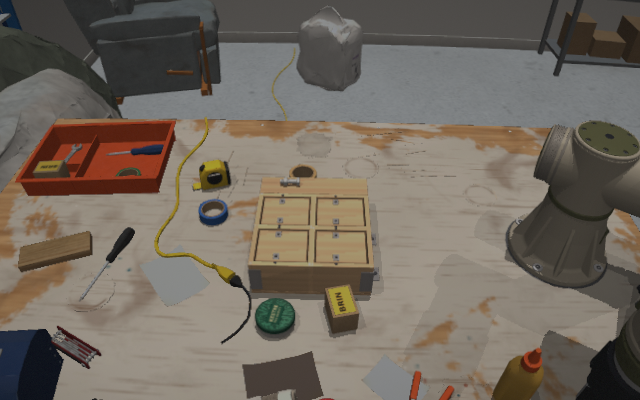

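The case is clear in both views (side view columns 248-374, rows 178-292). Its top has four lids with dark gaps, the bolt lies near (290,183), and the tin and screw box are below it. I'll enlarge the side view and use depth to check the top height.

Run:
```python
from h import *
p=cv2.imread('pics/side.png');c=p[165:305,235:390]
cv2.imwrite('pics/crop.png',cv2.resize(c,None,fx=4,fy=4,interpolation=cv2.INTER_CUBIC))
p=cv2.imread('pics/scene.png');c=p[145:285,210:400]
cv2.imwrite('pics/crop2.png',cv2.resize(c,None,fx=4,fy=4,interpolation=cv2.INTER_CUBIC))
```

```text
(no output)
```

View pics/crop.png

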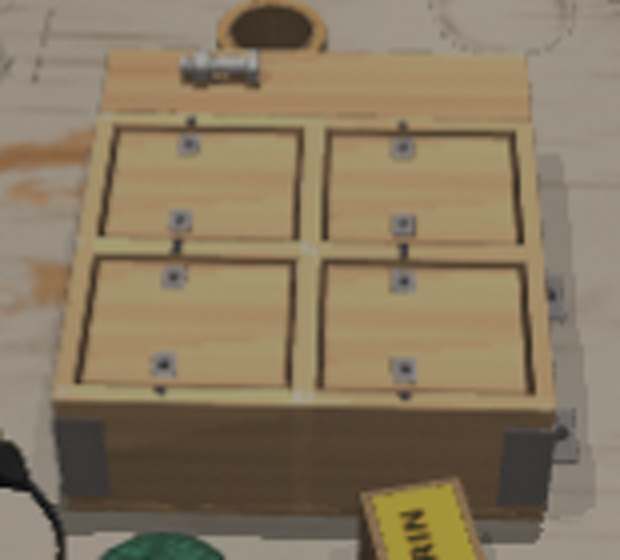

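View pics/crop2.png

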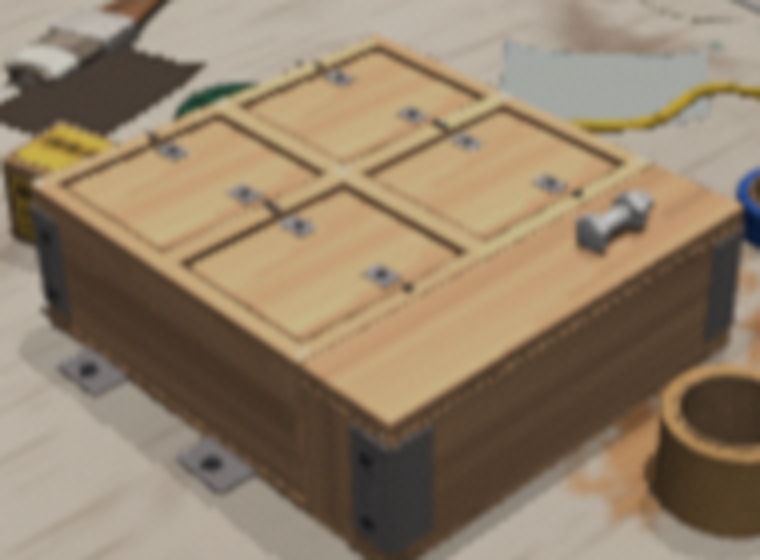

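The crops show the four corners of the case's top and the wall crossing, at (306,250) in the side crop and (342,175) in the scene crop. I'll fit the case pose from these points.

```bash
cat > fit.py <<'E'
from h import *
M=np.array([[-122,106],[122,106],[122,-164],[-122,-164],[0,0]])/1e3
P={'side':(np.array([[552,408],[55,400],[107,52],[528,56],[306,250]])/4+[235,165]),
'scene':(np.array([[42,185],[378,40],[740,208],[390,425],[342,174]])/4+[210,145])}
rs=[]
for n in P:
    W=world(env.get_calibration(n),P[n]-.3,.088)[:,:2]
    a,b=M-M.mean(0),W-W.mean(0)
    th=np.arctan2((a[:,0]*b[:,1]-a[:,1]*b[:,0]).sum(),(a*b).sum())
    Rm=np.array([[np.cos(th),-np.sin(th)],[np.sin(th),np.cos(th)]])
    t=W.mean(0)-Rm@M.mean(0); print(n,th,t,((W-(M@Rm.T+t))*1e3).round(1).tolist()); rs.append([th,*t])
th,x,y=np.mean(rs,0)
c,s=np.cos(th),np.sin(th)
for k,(lx,ly) in dict(nl=(-94,51),nr=(-94,-51),fl=(24,51),fr=(24,-51)).items():
    print(k,(np.array([x+(c*lx-s*ly)/1e3,y+(s*lx+c*ly)/1e3])).round(4))
st=env.get_state();T=q2R(st['orientation']);print(th,x,y,T.round(3).tolist())
E
python3 fit.py
```

```text
side 0.012628833395778376 [0.55907466 0.03966995] [[2.5, -2.0], [-2.3, -1.6], [-0.1, 2.9], [-1.4, 1.3], [1.4, -0.6]]
scene 0.00988636625126387 [0.55609256 0.03241393] [[5.4, -4.8], [-4.6, -4.2], [-2.5, 3.5], [1.9, 2.9], [-0.2, 2.5]]
nl [0.463 0.086]
nr [ 0.4642 -0.016 ]
fl [0.581  0.0873]
fr [ 0.5822 -0.0147]
0.011257599823521123 0.5575836109485275 0.036041939464744925 [[-0.919, 0.395, -0.001], [0.395, 0.919, -0.001], [0.0, -0.002, -1.0]]
```

carry_out(steps=[[[0, 0, -3], [-4.9, -3.9, 0.5], 255], [[0, 0, -6], [-9.8, -7.8, 1], 255], [[0, 0, -9], [-14.7, -11.7, 1.5], 255], [[0, 0, -12], [-19.6, -15.6, 2], 255], [[0, 0, -15], [-24.5, -19.5, 3], 255], [[0, 0, -18], [-29.4, -23.4, 4], 255], [[0, 0, -21], [-34.2, -27.3, 5], 255], [[0, 0, -24], [-39.1, -31.2, 6], 255]])

```text
clock: 1.1
tcp_pos: [0.4616, 0.0891, 0.1715]
orientation: [0.0, -0.007, 1.0, 0.0]
wrist_force: [0.6, 0.5, 0.6]
finger_gap: 0.0002
grip_force: 0.0
```

Run:
```python
from h import *
for i in range(3): p,d=env.read_camera('side')
s=env.get_state();print(s['clock'],s['tcp_pos'],q2R(s['orientation']).round(3).tolist(),s['wrist_force'],s['finger_gap'],s['joint_pos'])
p,d=env.read_camera('wrist');cv2.imwrite('pics/w.png',p[...,::-1])
```

```text
1.25 [0.46169943 0.08834824 0.17103021] [[-1.0, -0.007, -0.002], [-0.007, 1.0, -0.0], [0.002, -0.0, -1.0]] [-0.34456262  1.64056402 -0.56228533] -0.0004438386503148342 [ 1.80472239e-02  1.41730981e-01 -3.25414970e-01  1.10520973e+00
  6.35965122e-06  1.11375341e-02]
```

View pics/w.png

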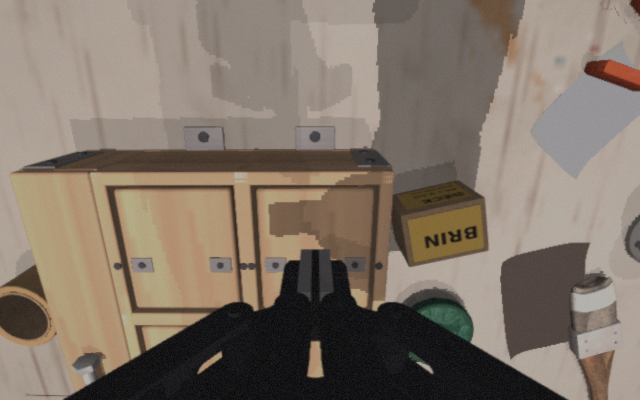

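The wrist view shows the near wall at row ~170 and the hinge line at row ~265. The near-left lid spans columns ~250-374, with the fingertips above it. I'll localise from these.

Run:
```python
from h import *
c=env.get_calibration('wrist')
print(world(c,[[391,171],[15,172],[247,266],[118,266],[378,266],[108,186],[374,186]],.088).round(4))
```

```text
[[ 0.4364  0.1415  0.088 ]
 [ 0.4391 -0.1199  0.088 ]
 [ 0.511   0.0386  0.088 ]
 [ 0.5122 -0.0599  0.088 ]
 [ 0.5102  0.1376  0.088 ]
 [ 0.4488 -0.0557  0.088 ]
 [ 0.4472  0.1305  0.088 ]]
```

carry_out(steps=[[[0, 0, 0], [-0.2, 0, 3], 255], [[0, 0, 0], [-0.2, 0, 6], 255], [[0, 0, 0], [-0.2, 0, 7.5], 255], [[0, 0, 0], [-0.2, 0, 8], 255], [[0, 0, 0], [-0.2, 0, 8.2], 255], [[0, 0, 0], [-0.2, 0, 8.4], 255], [[0, 0, 0], [-0.2, 0, 8.5], 255], [[0, 0, 0], [-0.2, 0, 8.6], 255]])

```text
clock: 2.3
tcp_pos: [0.4634, 0.0909, 0.0863]
orientation: [0.0, -0.006, 1.0, 0.0]
wrist_force: [0.8, -0.0, -0.0]
finger_gap: 0.0003
grip_force: 0.0
```

carry_out(steps=[[[0, 0, 0], [0, 0, 0.05], 255], [[0, 0, 0], [0, 0, 0.1], 255], [[0, 0, 0], [0, 0, 0.15], 255], [[0, 0, 0], [0, 0, 0.2], 255], [[0, 0, 0], [0, 0, 0.25], 255], [[0, 0, 0], [0, 0, 0.3], 255], [[0, 0, 0], [0, 0, 0.3], 255], [[0, 0, 0], [0, 0, 0.3], 255]])

```text
clock: 3.3
tcp_pos: [0.4633, 0.0909, 0.0851]
orientation: [0.001, -0.007, 1.0, -0.0]
wrist_force: [-5.8, -0.9, 19.4]
finger_gap: 0.0001
grip_force: 9.7
```

Near left is firm (19 N, about 1 mm of give). Next is near right.

carry_out(steps=[[[0, 0, 0], [0, 0, -3], 255], [[0, 0, 0], [0, -5, -3.5], 255], [[0, 0, 0], [0, -10.2, -3], 255], [[0, 0, 0], [0, -10.2, -0.8], 255], [[0, 0, 0], [0, -10.2, -0.3], 255], [[0, 0, 0], [0, -10.2, -0.2], 255], [[0, 0, 0], [0, -10.2, -0.1], 255], [[0, 0, 0], [0, -10.2, 0], 255]])

```text
clock: 4.3
tcp_pos: [0.4639, -0.0111, 0.085]
orientation: [-0.0, -0.007, 1.0, -0.001]
wrist_force: [-10.1, -3.2, 25.3]
finger_gap: -0.0
grip_force: 12.8
```

Near right is firm as well. Next is far right.

carry_out(steps=[[[0, 0, 0], [0, 0, -3], 255], [[0, 0, 0], [-5.5, 0, -3.5], 255], [[0, 0, 0], [-11.5, 0, -3], 255], [[0, 0, 0], [-11.8, 0.1, -0.8], 255], [[0, 0, 0], [-11.8, 0.1, -0.3], 255], [[0, 0, 0], [-11.8, 0.1, -0.2], 255], [[0, 0, 0], [-11.8, 0.1, -0.1], 255], [[0, 0, 0], [-11.8, 0.1, -0.05], 255]])

```text
clock: 5.3
tcp_pos: [0.582, -0.0076, 0.0852]
orientation: [0.001, -0.007, 1.0, 0.001]
wrist_force: [-3.0, 3.1, 9.8]
finger_gap: 0.0001
grip_force: 4.9
```

Far right seems firm, since 10 N is well above the tipping force. Next is far left.

carry_out(steps=[[[0, 0, 0], [0, 0, -3], 255], [[0, 0, 0], [0, 5, -3.5], 255], [[0, 0, 0], [0, 10, -3], 255], [[0, 0, 0], [0, 10, -0.8], 255], [[0, 0, 0], [0, 10, -0.3], 255], [[0, 0, 0], [0, 10, -0.1], 255], [[0, 0, 0], [0, 10, 0], 255], [[0, 0, 0], [0, 10, 0.1], 255]])

```text
clock: 6.3
tcp_pos: [0.5813, 0.091, 0.0831]
orientation: [0.0, -0.006, 1.0, -0.0]
wrist_force: [-1.8, 0.8, 2.9]
finger_gap: 0.0
grip_force: 1.1
```

Far left rocks: 2.9 N with the tip already 3 mm down. Pushing it further.

carry_out(steps=[[[0, 0, 0], [-0.1, 0, 0.4], 255], [[0, 0, 0], [-0.2, 0, 0.8], 255], [[0, 0, 0], [-0.2, 0, 1.2], 255], [[0, 0, 0], [-0.2, 0, 1.6], 255], [[0, 0, 0], [-0.2, 0, 2.0], 255], [[0, 0, 0], [-0.2, 0, 2.4], 255], [[0, 0, 0], [-0.2, 0, 2.8], 255], [[0, 0, 0], [-0.2, 0, 3.0], 255]])

```text
clock: 7.3
tcp_pos: [0.5828, 0.0917, 0.052]
orientation: [-0.0, -0.007, 1.0, 0.0]
wrist_force: [-0.6, -0.4, 2.1]
finger_gap: -0.0002
grip_force: 0.8
```

carry_out(steps=[[[0, 0, 0], [0, 0, 0.3], 255], [[0, 0, 0], [0, 0, 0.6], 255], [[0, 0, 0], [0, 0, 0.9], 255], [[0, 0, 0], [0, 0, 1.1], 255], [[0, 0, 0], [0, 0, 1.3], 255], [[0, 0, 0], [0, 0, 1.5], 255], [[0, 0, 0], [0, 0, 1.6], 255], [[0, 0, 0], [0, 0, 1.6], 255]])

```text
clock: 8.3
tcp_pos: [0.583, 0.0916, 0.0363]
orientation: [-0.0, -0.007, 1.0, 0.0]
wrist_force: [-0.0, 0.6, 0.5]
finger_gap: -0.0001
grip_force: 0.2
```

carry_out(steps=[[[0, 0, 0], [0.1, 0, -1], 255], [[0, 0, 0], [0.2, 0, -3], 255], [[0, 0, 0], [0.2, 0, -6], 255], [[0, 0, 0], [0.2, 0, -10], 255], [[0, 0, 0], [4, 0, -14], 255], [[0, 0, 0], [8, 0, -16], 255], [[0, 0, 0], [13, 0, -16], 255], [[0, 0, 0], [18, 0, -16], 255]])

```text
clock: 9.3
tcp_pos: [0.4021, 0.0892, 0.1975]
orientation: [0.001, -0.007, 1.0, 0.0]
wrist_force: [-0.1, -0.2, -0.9]
finger_gap: -0.0002
grip_force: 0.0
```

Run:
```python
from h import *
out=[]
for n,(a,b,e,f) in dict(side=(130,305,225,400),scene=(120,295,205,400)).items():
    p,d=env.read_camera(n);out.append(cv2.resize(p[a:b,e:f,::-1],(390,400),interpolation=cv2.INTER_CUBIC))
    if n=='side':
        c=env.get_calibration(n);v,u=np.mgrid[a:b,e:f];m=d[v,u]>0;u,v=u[m],v[m]
        W=world(c,np.c_[u,v],depth=d[v,u])
        # case frame, lid fit: points in the far-left lid above/below top
        L=(W[:,:2]-[.559,.0385]);k=(abs(L[:,1]-.051)<.035)&(L[:,0]>.01)&(L[:,0]<.11)&(abs(W[:,2]-.0865)>.006)&(W[:,2]>.02)
        print(k.sum());q=np.c_[L[k,0],W[k,2]];print(q[np.argsort(q[:,0])][::max(1,k.sum()//25)].round(3).tolist())
cv2.imwrite('pics/after.png',np.hstack(out))
```

```text
652
[[0.034, 0.038], [0.038, 0.042], [0.041, 0.047], [0.044, 0.051], [0.047, 0.053], [0.049, 0.059], [0.051, 0.062], [0.053, 0.064], [0.055, 0.069], [0.057, 0.071], [0.059, 0.073], [0.061, 0.077], [0.069, 0.093], [0.072, 0.093], [0.074, 0.095], [0.075, 0.099], [0.077, 0.107], [0.078, 0.106], [0.08, 0.105], [0.082, 0.113], [0.084, 0.114], [0.085, 0.115], [0.087, 0.117], [0.089, 0.119], [0.091, 0.115], [0.093, 0.111]]
```

View pics/after.png

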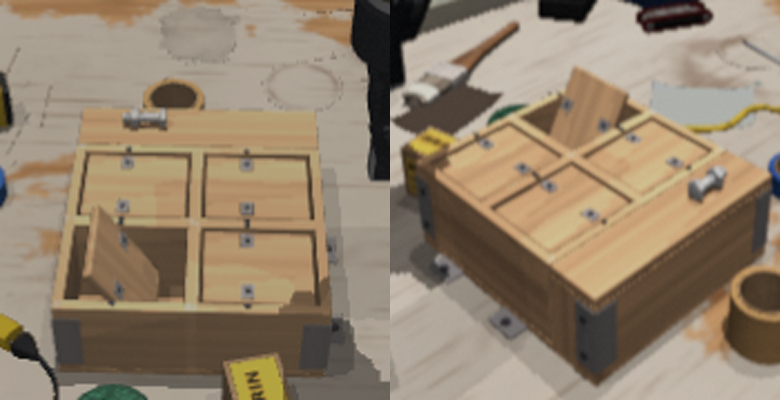

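The far-left lid stands open at about 56° (depth slope ≈1.5). The other three lids are level, and the bolt and the other things haven't moved.

```bash
python3 -c "
from workcell import env
print(env.hand_in())"
```

```text
the job is handed in; nothing more can be done
None
```

The far-left lid was the one that rocked; it now stands open at about 56°, the other three stayed firm and closed, nothing else was moved, and the job is handed in.

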